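Load a bamboo length, index its carrier to the gauge and gauge it

TASK

Take the bamboo length out of the dark wooden rack and lay it down gently, letting go only when it lies fully home in both pockets of the plywood carrier; then slide the carrier (it has a red handle) along the rail until it clicks into the detent under the green gauge. Then lower the gauge (it has a black knob) until its brass foot presses on the bamboo with its spring about half compressed, never bottomed hard, and leave it there. Do not disturb the other things on the table.

Things in the scene. Friction and masses are not known exactly. Their poses are not given: they have to be found in the camera images.
- tube: the bamboo length: pale straw-coloured round culm, 44 mm diameter, 160 mm long, ends closed, about 0.17 kg. Origin at its centre (on its axis), x along its length. It starts lying in the rack with both ends sticking out 45 mm.
- rack: dark wooden rack fixed to the table: open-topped channel along its x, 70 mm long, 50 mm wide inside, 78 mm over the walls, base 90 mm wide, floor 10 mm and wall tops 51 mm above the table. Origin: centre of its underside. In it the tube can be gripped only at an end, from above, 50 to 70 mm from the tube's centre; lift straight up.
- rest: open rest fixed to the table, for changing the grip: light plank 90 x 66 x 12 mm with two blue V cleats 10 mm thick, 33 mm either side of its origin along its x. A tube laid in it lies along x with its axis 45 mm above the table, and can be gripped from above in the middle (between the cleats) or at its ends. Origin: centre of its underside.
- rail: fixed rail for the carrier, 452 mm long along its y axis, aluminium with blue end blocks, 18 mm high; carrier slides towards +y of it. Origin at the centre of its underside.
- carrier (a joint): carrier's position along the rail, m: 0 in the loading detent, where it starts, growing along the rail's +y. The next detent (under the gauge) lies at about 0.16 to 0.20: where seat is level with station along the rail. Detents are sprung: about 5 to 10 N to leave or enter, and inside 4 mm the carrier centres itself.
- seat (a point): where the tube's centre lies when home on the plywood carrier; tube along this point's x (across the rail), axis 58 mm above table. Deck 190 x 100 mm, top 28 mm below this. Two wooden pockets 45 to 85 mm either side along x, 50 mm wide inside, walls 10 mm thick rising 32 mm above this, so the tube's ends cannot be held as it goes in; the middle 90 mm is open for fingers. End walls 168 mm apart.
- handle (a point): middle of the grip of the carrier's red handle, an upright post 20 x 20 mm standing on the carrier 100 mm behind seat (to -y of the rail), its top 15 mm above this point; axes as the rail.
- gauge: green gauge stand fixed at the far side of the rail, axes as the rail: column at its x = +165 mm, 177 mm high, with an arm 32 mm wide at 152 to 176 mm height reaching back to x = 0 over the rail. Origin on the table below the foot (x = 0, y = 0).
- station (a point): point of the gauge stand where seat comes to lie when the carrier is in the gauge detent: below the foot, 58 mm above the table.
- gauge_knob (a point): centre of the black gauge knob with an orange band (cylinder, 32 mm diameter, 34 mm high, upright axis), on top of the gauge's rod; moves with the slide, 257 mm above the table when fully raised, when it is the tallest thing in the middle of the table: carry the hand over or round it.
- gauge_slide (a joint): how far the gauge slide is lowered, m: 0 raised to 0.062. It is stiff (about 9 N) and stays where it is left. It starts raised by enough for the loaded carrier to pass.
- foot (a joint): how far the brass foot's spring is compressed, m: 0 free, 0.016 bottomed; about 400 N/m. Half compressed is 0.008.
- foot_tip (a point): centre of the underside of the brass foot (disc of 34 mm diameter) below the gauge rod; 115 mm above the table when the slide is raised. The top of a tube that lies home in the carrier is 80 mm above the table.
- sand_block: cork sanding block with a yellow face, 90 x 55 x 26 mm, loose; bystander. Origin under its centre.
- cup: blue ceramic cup, 72 mm wide, 85 mm high, loose; bystander. Origin under its centre.
- goggles: blue safety goggles, 144 mm wide, 50 mm high, loose; bystander. Origin under their centre.
- shell_a: half-round bamboo shell, 100 mm long, 70 mm wide, 35 mm high, loose; bystander.
- shell_b: half-round bamboo shell, 80 mm long, 70 mm wide, 35 mm high, loose; bystander.
There are look-alikes about, which are no part of the job. What is shaped like the tube but orange or pink is not meant.

How it is judged:
By the outcome, as a careful person would: the job done as asked, in the order asked, and still so for the second after the job is handed in, with the robot touching nothing.
It also fails if it takes over 72 s, if anything falls off the work surface, if the arm or the gripper's body presses on something with over 40 N, if the wrist force passes 120 N, or if a joint passes its speed limit or range.

ROBOT

A 6-joint arm with a two-finger parallel gripper is mounted at the origin on the work surface. World frame = base frame: x ahead of the robot, y to its left, z up, the work surface at z = 0. Lengths are in m, angles in rad, forces in N, time in s.
With the tool pointing down it reaches from about 0.325 to 0.9 m from the base axis. Payload 6.1 kg.
Tool frame: the origin (TCP) lies midway between the tips of the shut fingers; the grasp point (between the pads) lies 19 mm behind it; x points along the fingers, y is the direction in which the jaws open and shut, and the axes are right-handed (so a half turn about x gives the same grasp; the last joint's range is limited). The gripper opens to 85 mm and grips with 20 to 120 N. Pads are 22 mm wide; open, the fingers measure 114 mm over their backs; the gripper's body (76 mm by 85 mm) begins 54 mm behind the grasp point. The pads swing forward as they close: fully open they stand 13 mm farther back than shut.
Start: joints at [-0.126, 0.22, 1.526, -0, 1.395, -0.126], TCP at [0.625, -0, 0.231] pointing down, gripper open.
Joint ranges: [-2.98, 2.98], [-0.91, 2.08], [0.09, 2.57], [-1.24, 4.39], [0.2, 2.65], [-2.68, 2.68]. Speed limits (rad/s): [2.57, 2.57, 3.01, 3.14, 3.14, 3.14].

INTERFACE

Orientations are given as [roll, pitch, yaw] about the fixed x, y, z axes, in that order (R = Rz(yaw) Ry(pitch) Rx(roll)).
In Python, from plant import movep, move_l, set_joints, gripper_to, hold, inverse_kinematics, observe, get_image, get_calibration, Unreachable, job_done gives the robot as it stands. Calls block until the motion is done:
- movep(position, orientation): joint-space move of the TCP to a pose.
- move_l(position, feed=0.15, rotation=None, max_force=None): straight line of the TCP; rotation=None keeps the orientation; feed is the mean speed in m/s. With max_force (N) it stops when the force on the tool has changed by that much, and returns True; else False.
- set_joints(angles): joint-space move.
- gripper_to(opening, f_grip=None): finger opening in m; f_grip is the grip in N (None keeps the last); returns when the fingers have stopped.
- hold(seconds).
- inverse_kinematics(position, orientation): joint angles nearest the present ones, or None.
- observe(): the state.
- get_image(name): name is "scene" or "side" or "wrist"; returns (picture, depth): 420x560x3 uint8, red, green, blue; 420x560 float32, m along the optical axis (not along the pixel's ray), 0 where there is no reading.
- get_calibration(name): a dict with "intrinsics" (3x3 intrinsics, pixels), "world_from_camera" (4x4, takes a point from camera to world coordinates). Camera axes: x right, y down, z forward; pixel columns grow to the right and rows downward; lengths in m; the calibration is good to about 2 mm. A picture is of the moment at which its call begins: read the wrist's pose just before it. get_calibration takes no time and is no camera call; for the wrist camera it gives the pose at the moment of the call.
A pose or a line that the arm cannot do raises Unreachable and nothing moves.
- job_done(): hands the job in, once; it reports no verdict.
The state is a dict: "time_s": time; "q": joint angles; "joint_velocities": joint speeds; "joint_torque": joint torques, N m; "eef_pos": TCP position; "tcp_rot": TCP orientation; "ft_force": force on the tool from outside, world axes, zero at the start; "torque": the same for the moment, N m; "opening": finger opening in m.
Only numpy, scipy, OpenCV 4.12 (cv2) and the standard library are available. Lean on these libraries where they do the work, as an engineer would, in place of code of your own. Each camera call takes 0.05 s, during which the arm holds its last target. There are 200 camera calls.

## Working session

There is one attempt and no reset: what is moved stays moved. The work goes in short steps, each a Python script; the robot and the scene stay as the last script left them, time stands still between calls to the robot, and variables do not carry over. Pictures are saved under pics/ and viewed, about 8 in all and at most 12, crops included, and the job is handed in when it is done.

```bash
ls; mkdir -p pics; cat > h.py <<'E'
import numpy as np, cv2
from plant import *
def snap(name):
    c=get_calibration(name); im,d=get_image(name); return im,d,np.array(c["intrinsics"]),np.array(c["world_from_camera"])
def save(im,f,scale=1): cv2.imwrite('pics/'+f,cv2.resize(cv2.cvtColor(im,cv2.COLOR_RGB2BGR),None,fx=scale,fy=scale,interpolation=cv2.INTER_CUBIC))
def cloud(d,K,T):
    v,u=np.mgrid[:d.shape[0],:d.shape[1]]
    P=np.stack([(u-K[0,2])/K[0,0]*d,(v-K[1,2])/K[1,1]*d,d],-1)@T[:3,:3].T+T[:3,3]
    P[d<=0]=np.nan; return P
E
python3 - <<'E'
from h import *
for n in ("scene","side"):
    im,d,K,T=snap(n); save(im,n+'0.png'); np.savez('pics/'+n+'0.npz',im=im,d=d,K=K,T=T); print(n,T[:3,3],T[:3,2],K[0,0],(d>0).mean())
o=observe();print(o['time_s'],o['tcp_rot'],o['eef_pos'])
E
```

```text
pics
scene [ 1.34136542 -0.50241141  0.84775036] [-0.73795524  0.40994558 -0.53606594] 386.3693506791897 0.99578231292517
side [-0.18074155 -0.89305084  0.82021905] [ 0.50451044  0.69613066 -0.51075564] 437.71469774648307 0.9960586734693877
0.1 [-1.68837469  1.5690832   3.02402873] [6.24473963e-01 7.61349880e-05 2.30316609e-01]
```

View pics/scene0.png

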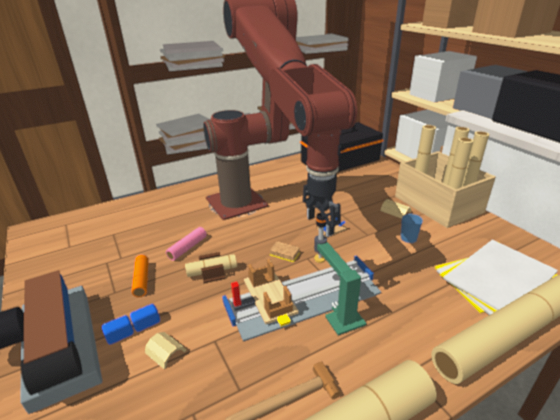

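View pics/side0.png

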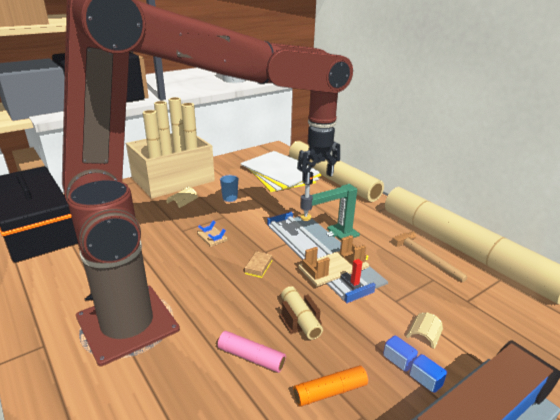

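The straw-coloured culm in the dark rack is at scene (211,266) and side (301,312). The pink one (scene 188,243) and the orange one (140,273) are look-alikes by colour, and the big culms and the ones in the box are the wrong size. The rail runs from the blue end block at side (360,292), near the red handle, to the one at (280,215). The gauge is at side (345,210) and the rest with blue cleats at (212,233). Next I'll check a crop and take measurements.

```bash
python3 - <<'E'
from h import *
A=np.load('pics/side0.npz');B=np.load('pics/scene0.npz')
a=cv2.resize(A['im'][190:350,190:390],(500,400),interpolation=cv2.INTER_CUBIC)
b=cv2.resize(B['im'][190:350,170:390][:, :],(0,0),fx=2.5,fy=2.5,interpolation=cv2.INTER_CUBIC)[:, :]
cv2.imwrite('pics/crop1.png',cv2.cvtColor(np.vstack([a,])[:,:],cv2.COLOR_RGB2BGR)) if 0 else None
w=np.zeros((400,800,3),np.uint8); w[:,:400]=cv2.resize(A['im'][200:350,230:380],(400,400),interpolation=cv2.INTER_CUBIC); w[:,400:]=cv2.resize(B['im'][220:350,165:395][:, :],(400,226),interpolation=cv2.INTER_CUBIC)[0:226].repeat(2,0)[:400]
cv2.imwrite('pics/crop1.png',cv2.cvtColor(w[:,:400],cv2.COLOR_RGB2BGR))
for nm,D in (('side',A),('scene',B)):
    P=cloud(D['d'],D['K'],D['T']); hsv=cv2.cvtColor(D['im'],cv2.COLOR_RGB2HSV); H,S,V=[hsv[...,i].astype(int) for i in range(3)]
    roi=(P[...,0]>.25)&(P[...,0]<1.0)&(abs(P[...,1])<.5)&(P[...,2]<.4)
    tab=roi&(abs(P[...,2])<.012); print(nm,'table z',np.nanmedian(P[...,2][tab]))
    masks=dict(red=((H<5)|(H>174))&(S>190)&(V>110)&(P[...,2]>.03),green=(H>65)&(H<92)&(S>110)&(V>40),blue=(H>100)&(H<125)&(S>150)&(V>70),straw=(H>15)&(H<28)&(S>60)&(V>120)&(P[...,2]>.035)&(P[...,2]<.1),yellow=(H>25)&(H<33)&(S>180)&(V>150))
    for k,m in masks.items():
        m=(m&roi).astype(np.uint8); n,L,st,ce=cv2.connectedComponentsWithStats(m)
        for i in range(1,n):
            if st[i,4]<25: continue
            q=P[L==i]; print(nm,k,'px',ce[i].round(),st[i,4],'med',np.median(q,0).round(3),'lo',np.percentile(q,3,0).round(3),'hi',np.percentile(q,97,0).round(3))
E
```

```text
side table z -0.0012725070973004238
side red px [356. 271.] 176 med [ 0.566 -0.25   0.079] lo [ 0.561 -0.254  0.039] hi [ 0.579 -0.236  0.108]
side green px [341. 208.] 819 med [ 0.747 -0.01   0.147] lo [ 0.63  -0.025  0.009] hi [0.777 0.029 0.177]
side blue px [280. 217.] 97 med [0.62  0.176 0.025] lo [0.572 0.17  0.015] hi [0.663 0.185 0.031]
side blue px [208. 227.] 52 med [0.375 0.26  0.024] lo [0.344 0.255 0.016] hi [0.397 0.268 0.039]
side blue px [218. 235.] 53 med [0.379 0.194 0.023] lo [0.349 0.189 0.015] hi [0.399 0.2   0.038]
side blue px [353. 294.] 110 med [ 0.541 -0.27   0.025] lo [ 0.519 -0.273  0.007] hi [ 0.57  -0.263  0.03 ]
side blue px [398. 345.] 214 med [ 0.48  -0.478  0.048] lo [ 0.466 -0.499  0.045] hi [ 0.497 -0.457  0.051]
side straw px [322. 166.] 105 med [0.977 0.371 0.057] lo [0.971 0.346 0.037] hi [0.991 0.408 0.08 ]
side straw px [353. 180.] 564 med [0.982 0.193 0.065] lo [0.971 0.1   0.037] hi [0.998 0.3   0.084]
side straw px [458. 234.] 3139 med [ 0.976 -0.292  0.071] lo [ 0.967 -0.489  0.038] hi [ 0.998 -0.012  0.095]
side straw px [301. 310.] 778 m
[... 1316 characters left out ...]
0.992 0.241 0.077] lo [0.982 0.099 0.045] hi [1.    0.483 0.083]
scene straw px [163. 343.] 126 med [ 0.609 -0.464  0.036] lo [ 0.573 -0.483  0.035] hi [ 0.643 -0.447  0.038]
scene straw px [360. 391.] 734 med [ 0.991 -0.139  0.089] lo [ 0.977 -0.253  0.074] hi [ 1.    -0.001  0.095]
scene yellow px [442. 265.] 33 med [0.737 0.416 0.005] lo [ 0.728  0.39  -0.002] hi [0.744 0.456 0.008]
scene yellow px [447. 271.] 37 med [0.775 0.387 0.02 ] lo [0.772 0.365 0.017] hi [0.783 0.435 0.022]
scene yellow px [473. 303.] 61 med [0.907 0.361 0.005] lo [0.85  0.353 0.002] hi [0.934 0.368 0.008]
scene yellow px [283. 319.] 95 med [ 0.692 -0.157  0.029] lo [ 0.677 -0.171  0.022] hi [ 0.704 -0.142  0.032]
```

View pics/crop1.png

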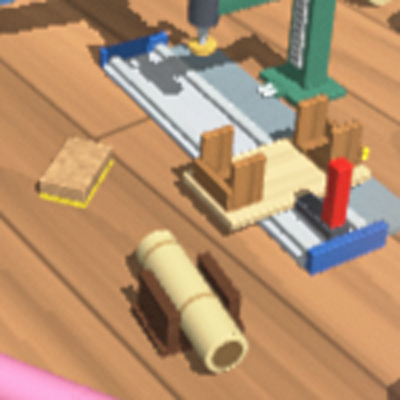

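The crop confirms that the culm in the rack is straw-coloured, held by dark walls, and free at both ends. The start pose is close to the knob, so I'll lift straight up first and then measure with a clear view.

```bash
cat >> h.py <<'E'
from scipy.spatial.transform import Rotation as Ro
from scipy.optimize import least_squares
def down(th):  # tool pointing down, jaws opening along angle th in the plane
    x=np.array([0,0,-1.]);y=np.array([np.cos(th),np.sin(th),0]);return Ro.from_matrix(np.stack([x,y,np.cross(x,y)],1)).as_euler('xyz')
def clouds(names=("side","scene"),tag=None):
    Ps=[];Hs=[]
    for n in names:
        im,d,K,T=snap(n); Ps.append(cloud(d,K,T).reshape(-1,3)); Hs.append(cv2.cvtColor(im,cv2.COLOR_RGB2HSV).reshape(-1,3).astype(int))
        if tag: save(im,n+tag+'.png')
    return Ps,Hs
def cylfit(q,r=.022):
    c=q.mean(0); u=np.linalg.svd(q-c,full_matrices=False)[2][0]; u=u if u[1]>0 else -u
    def pr(p):
        dd=np.array([p[2],1,p[3]]);dd/=np.linalg.norm(dd);w=q-np.array([p[0],c[1],p[1]]);return np.linalg.norm(w-np.outer(w@dd,dd),axis=1)-r
    s=least_squares(pr,[c[0],c[2]-.01,u[0]/u[1],0],loss='soft_l1',f_scale=.002); p=s.x
    dd=np.array([p[2],1,p[3]]);dd/=np.linalg.norm(dd);o=np.array([p[0],c[1],p[1]]);t=(q-o)@dd
    lo,hi=np.percentile(t,[.5,99.5]);return o+dd*(lo+hi)/2,dd,hi-lo,np.abs(s.fun).mean()
E
python3 - <<'E'
from h import *
p=observe()['eef_pos'];move_l([p[0],p[1],.45],feed=.2)
o=observe();print(o['time_s'],Ro.from_euler('xyz',o['tcp_rot']).as_matrix().round(2).tolist())
Ps,Hs=clouds(tag='1')
im,d,K,T=snap('wrist');save(im,'wrist1.png');print('wrist cam',T[:3,3],T[:3,2])
Ps.append(cloud(d,K,T).reshape(-1,3));Hs.append(cv2.cvtColor(im,cv2.COLOR_RGB2HSV).reshape(-1,3).astype(int))
np.savez('pics/c1.npz',*Ps,*Hs)
def box(P,x0,x1,y0,y1,z0,z1): return (P[:,0]>x0)&(P[:,0]<x1)&(P[:,1]>y0)&(P[:,1]<y1)&(P[:,2]>z0)&(P[:,2]<z1)
for n,P,H in zip(('side','scene','wrist'),Ps,Hs):
    straw=(H[:,0]>15)&(H[:,0]<28)&(H[:,1]>60)&(H[:,2]>120)
    q=P[straw&box(P,.3,.46,-.36,-.14,.03,.06)]
    if len(q)>100: print(n,'tube',len(q),*[np.round(v,4) for v in cylfit(q)])
    for k,b in dict(knob=(.54,.7,-.08,.1,.245,.3),ring=(.54,.7,-.08,.1,.272,.28),wallL=(.48,.8,-.24,-.06,.086,.094),htop=(.52,.62,-.3,-.22,.104,.115),rail0=(.5,.68,-.3,-.24,.02,.036),rail1=(.52,.72,.14,.2,.02,.036),rest=(.3,.46,.14,.32,.042,.07),restlow=(.3,.46,.14,.32,.008,.016),arm=(.6,.85,-.07,.07,.165,.185)).items():
        q=P[box(P,*b)]
        if len(q)>8:
            (cx,cy),(w,h),an=cv2.minAreaRect(q[:,:2].astype(np.float32));print(n,k,len(q),'rect',np.round([cx,cy,w,h],3),round(an,1),'z',np.percentile(q[:,2],[3,50,97]).round(3))
E
```

```text
1.3417 [[-0.0, 1.0, -0.0], [0.0, -0.0, -1.0], [-1.0, -0.0, -0.0]]
wrist cam [0.62541729 0.07546841 0.59158991] [-0.00378158 -0.29814182 -0.95451409]
side tube 824 [ 0.3741 -0.2492  0.0302] [0.222  0.975  0.0086] 0.1606 0.0017
side knob 84 rect [0.6   0.019 0.032 0.028] 53.2 z [0.247 0.259 0.264]
side wallL 122 rect [ 0.579 -0.174  0.13   0.169] 83.7 z [0.086 0.088 0.091]
side htop 29 rect [ 0.57  -0.244  0.019  0.017] 75.4 z [0.105 0.106 0.109]
side rail0 207 rect [ 0.571 -0.26   0.035  0.1  ] 81.6 z [0.021 0.028 0.033]
side rail1 92 rect [0.618 0.17  0.038 0.101] 87.2 z [0.02  0.027 0.031]
side restlow 209 rect [0.372 0.228 0.069 0.094] 0.8 z [0.009 0.011 0.015]
side arm 379 rect [0.692 0.007 0.046 0.185] 84.4 z [0.166 0.174 0.181]
scene tube 516 [ 0.3749 -0.2492  0.0309] [0.2172 0.9761 0.0025] 0.1584 0.002
scene knob 106 rect [0.606 0.018 0.028 0.029] 57.2 z [0.246 0.26  0.264]
scene wallL 133 rect [ 0.581 -0.174  0.129  0.169] 83.9 z [0.086 0.088 0.092]
scene htop 36 rect [ 0.573 -0.244  0.019  0.021] 76.7 z [0.104 0.106 0.109]
scene rail0 171 rect [ 0.572 -0.258  0.037  0.101] 83
[... 155 characters left out ...]
0.008 0.01  0.014]
scene arm 694 rect [0.693 0.007 0.044 0.188] 85.1 z [0.167 0.175 0.181]
wrist tube 888 [ 0.3834 -0.21    0.0328] [ 0.2176  0.976  -0.0016] 0.0808 0.0006
wrist knob 1029 rect [0.603 0.02  0.031 0.031] 34.0 z [0.254 0.264 0.266]
wrist wallL 791 rect [ 0.581 -0.173  0.129  0.169] 83.5 z [0.087 0.09  0.092]
wrist htop 161 rect [ 0.573 -0.243  0.019  0.02 ] 87.4 z [0.105 0.108 0.11 ]
wrist rail0 450 rect [ 0.571 -0.258  0.036  0.099] 84.1 z [0.02  0.03  0.033]
wrist rail1 829 rect [0.62  0.165 0.048 0.099] 89.6 z [0.02  0.03  0.032]
wrist restlow 397 rect [0.376 0.19  0.067 0.015] 4.8 z [0.009 0.012 0.015]
wrist arm 4822 rect [0.691 0.009 0.044 0.187] 84.0 z [0.173 0.177 0.182]
```

View pics/wrist1.png

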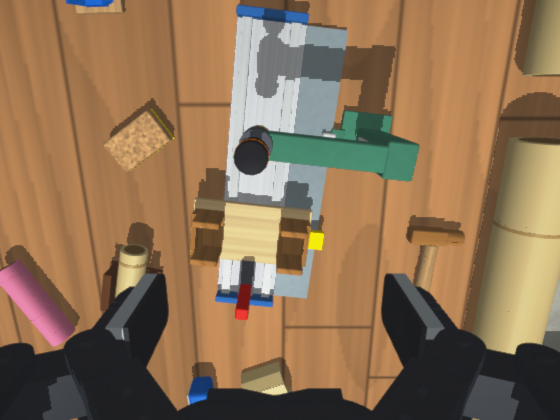

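The wrist view shows the knob at (252,152), the carrier at (250,235), the handle at (243,300) and the straw culm at (130,265), with its near (+y) end clear. The views agree to about 2 mm:
- **Tube:** centre (0.374, −0.249), lying at 77.4°.
- **Rail:** yaw about −0.113.
- **Seat:** about (0.584, −0.144).
- **Gauge:** about (0.603, 0.020).
- **Rest:** about (0.375, 0.228), lying at 93°.

Next I'll grip the +y end and lift.

```bash
python3 - <<'E'
from h import *
c=np.array([.3745,-.249]);a=np.arctan2(.9755,.219);u=np.array([np.cos(a),np.sin(a)])
g=c+.060*u; R=down(a-np.pi/2)
movep([*g,.30],R); move_l([*g,.09],feed=.25); print(move_l([*g,.010],feed=.08,max_force=8))
gripper_to(0.03,f_grip=60);o=observe();print('open',o['opening'],o['eef_pos'],o['ft_force'])
move_l([*g,.16],feed=.12);hold(.2)
o=observe();print(o['time_s'],o['opening'],o['ft_force'],o['torque'])
Ps,Hs=clouds(tag='2')
for P,H in zip(Ps,Hs):
    m=(H[:,0]>15)&(H[:,0]<28)&(H[:,1]>60)&(H[:,2]>120)&(P[:,0]>.28)&(P[:,0]<.48)&(P[:,1]>-.38)&(P[:,1]<-.12)&(P[:,2]>.08)&(P[:,2]<.25)
    print(m.sum(),*[np.round(v,4) for v in cylfit(P[m])])
im,d,K,T=snap('wrist');save(im,'wrist2.png')
E
```

```text
False
open 0.042461513532764256 [ 0.38786276 -0.19064405  0.01042432] [-0.94760226  0.76883341  5.25184212]
6.9833 0.04231753558390344 [-0.98782122  0.01266322 -0.02084615] [ 0.14285346 -0.01729619 -0.0178624 ]
958 [ 0.3731 -0.2524  0.1786] [0.2254 0.9742 0.0081] 0.155 0.0023
617 [ 0.3747 -0.2484  0.1795] [0.2259 0.9741 0.0081] 0.1586 0.0021<sys>:0: UserWarning: Gimbal lock detected. Setting third angle to zero since it is not possible to uniquely determine all angles.
```

View pics/side2.png

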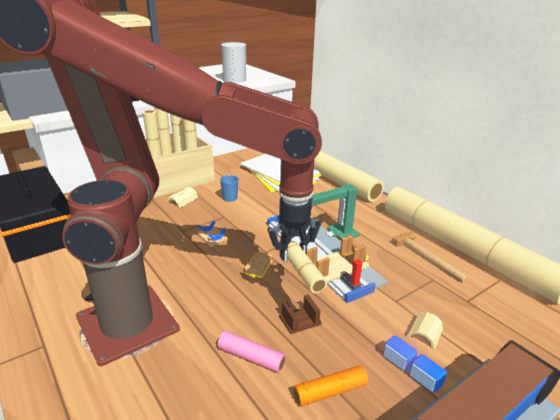

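The rack is empty and the tube is held level, with its axis about 22 mm above the TCP. Next: over to the rest, lower gently, release, then look.

```bash
python3 -W ignore - <<'E'
from h import *
c=np.array([.3748,.228]);a=np.radians(93.2);u=np.array([np.cos(a),np.sin(a)])
g=c+.060*u; R=down(a-np.pi/2)
p=observe()['eef_pos']
movep([*g,.20],R);move_l([*g,.07],feed=.2);print(move_l([*g,.021],feed=.04,max_force=4))
o=observe();print(o['eef_pos'],o['ft_force'])
gripper_to(.06);move_l([*(g),.10],feed=.2)
m=c-.04*u*0; move_l([*c,.17],feed=.25);hold(.1)
o=observe();print(o['time_s'])
Ps,Hs=clouds()
im,d,K,T=snap('wrist');save(im,'wrist3.png');Ps.append(cloud(d,K,T).reshape(-1,3));Hs.append(cv2.cvtColor(im,cv2.COLOR_RGB2HSV).reshape(-1,3).astype(int))
for P,H in zip(Ps,Hs):
    m=(H[:,0]>15)&(H[:,0]<28)&(H[:,1]>60)&(H[:,2]>110)&(P[:,0]>.28)&(P[:,0]<.48)&(P[:,1]>.12)&(P[:,1]<.34)&(P[:,2]>.048)&(P[:,2]<.1)
    if m.sum()>60: print(m.sum(),*[np.round(v,4) for v in cylfit(P[m])])
# seat: brown pocket walls near z .09 without red handle
for P,H in zip(Ps,Hs):
    m=(P[:,0]>.45)&(P[:,0]<.72)&(P[:,1]>-.215)&(P[:,1]<-.06)&(P[:,2]>.083)&(P[:,2]<.096)
    if m.sum()>20: print('walls',m.sum(),cv2.minAreaRect(P[m][:,:2].astype(np.float32)))
E
```

```text
True
[0.37104586 0.28784374 0.02486286] [-0.98851965 -0.15696434  5.82802106]
12.175
406 [0.3727 0.2266 0.0445] [-0.0437  0.999   0.0132] 0.1617 0.002
248 [0.3746 0.2258 0.0436] [-0.0397  0.9991  0.0169] 0.1622 0.002
12787 [0.3738 0.2282 0.047 ] [-0.0468  0.9989  0.    ] 0.1573 0.0005
walls 165 ((0.583035945892334, -0.14440248906612396), (0.07379958778619766, 0.1729033887386322), 82.52825164794922)
walls 165 ((0.5858602523803711, -0.14487503468990326), (0.07125888764858246, 0.172002911567688), 83.64395904541016)
```

View pics/wrist3.png

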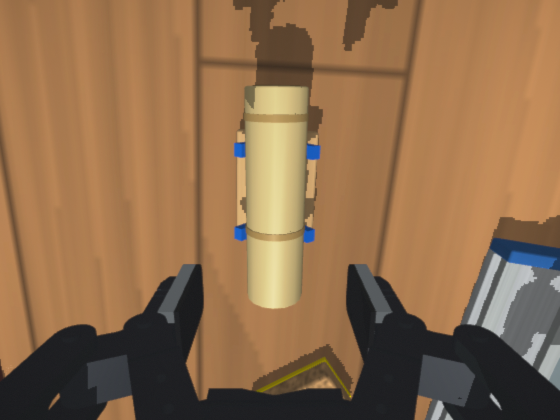

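The tube is lying home in the rest, centred at about (275,195) px, i.e. (0.374, 0.228) at 92.7°. Next I'll regrip it in the middle, carry it round the knob, hover above the seat and compare tube and pockets before descending.

```bash
cat >> h.py <<'E'
YAW=-.113; RX=np.array([np.cos(YAW),np.sin(YAW)]); RY=np.array([-np.sin(YAW),np.cos(YAW)])
SEAT=np.array([.5845,-.1445])
def tubex(P,H,z0,z1,y0=-.24,y1=-.05):
    m=(H[:,0]>15)&(H[:,0]<28)&(H[:,1]>60)&(H[:,2]>110)&(P[:,0]>.45)&(P[:,0]<.74)&(P[:,1]>y0)&(P[:,1]<y1)&(P[:,2]>z0)&(P[:,2]<z1)
    if m.sum()<60: return None
    c,u,l,e=cylfit(P[m][:,[1,0,2]]);return m.sum(),c[[1,0,2]].round(4),np.degrees(np.arctan2(u[0],u[1])).round(2),u.round(3)[2],l.round(4),e.round(4)
E
python3 -W ignore - <<'E'
from h import *
c=np.array([.3738,.2278]);a=np.radians(92.7)
gripper_to(.085);R=down(a-np.pi/2)
q0=observe()['q']
movep([*c,.12],R);print(move_l([*c,.0235],feed=.12,max_force=8))
gripper_to(.03,f_grip=60);print(observe()['opening'])
move_l([*c,.22],feed=.2)
R2=down(YAW+np.pi/2)
for th in (YAW+np.pi/2,YAW-np.pi/2): print(th,inverse_kinematics([.41,-.12,.24],down(th)),inverse_kinematics([*SEAT,.035],down(th)))
movep([.41,-.12,.24],R2);move_l([*SEAT,.1375],feed=.25);hold(.3)
o=observe();print(o['time_s'],o['opening'],o['eef_pos'],o['q'],o['ft_force'])
Ps,Hs=clouds(tag='4')
for P,H in zip(Ps,Hs): print(tubex(P,H,.13,.19))
E
```

```text
False
0.042692617678276035
1.4577963267948966 [-0.46977332 -0.28077858  1.99974453  0.          1.42262671 -1.92756965] [-0.3732778   0.37981336  1.72631788  0.          1.03546141 -1.83107412]
-1.6837963267948965 [-0.46977332 -0.28077858  1.99974453  0.          1.42262671  1.21402301] [-0.3732778   0.37981336  1.72631788  0.          1.03546141  1.31051853]
18.775 0.042586890117513945 [ 0.58444081 -0.14462581  0.13846107] [-3.73503762e-01  2.46314019e-01  1.67627145e+00 -1.22671716e-05
  1.21764497e+00 -1.83107523e+00] [ 0.16451234  0.59657505 -0.77773363]
(np.int64(368), array([ 0.5829, -0.1433,  0.1592]), np.float64(-6.7), np.float64(0.005), np.float64(0.1627), np.float64(0.0019))
(np.int64(482), array([ 0.5881, -0.1453,  0.159 ]), np.float64(-6.36), np.float64(0.006), np.float64(0.1577), np.float64(0.0013))
```

The tube and the pockets agree within about 1 mm and 0.2°. Lowering gently.

```bash
python3 -W ignore - <<'E'
from h import *
s=SEAT-np.array([.001,.0003])
move_l([*s,.075],feed=.1);hold(.2)
hit=move_l([*s,.030],feed=.03,max_force=3);o=observe();print(hit,o['eef_pos'],o['ft_force'],o['time_s'])
Ps,Hs=clouds(tag='5')
for P,H in zip(Ps,Hs): print(tubex(P,H,.055,.1,-.18,-.11))
im,d,K,T=snap('wrist');A=cv2.imread('pics/side5.png')[200:310,290:400];B=cv2.imread('pics/scene5.png')[230:340,215:325]
cv2.imwrite('pics/crop5.png',cv2.resize(np.hstack([A,B]),(800,400),interpolation=cv2.INTER_CUBIC))
E
```

```text
True [ 0.58330715 -0.14475239  0.03581924] [-0.75068635 -0.44709853  4.22547132] 21.025
(np.int64(219), array([ 0.5804, -0.1442,  0.0567]), np.float64(-6.28), np.float64(0.002), np.float64(0.1666), np.float64(0.0039))
(np.int64(365), array([ 0.6095, -0.1479,  0.0563]), np.float64(-6.64), np.float64(-0.0), np.float64(0.1126), np.float64(0.0015))
```

View pics/crop5.png

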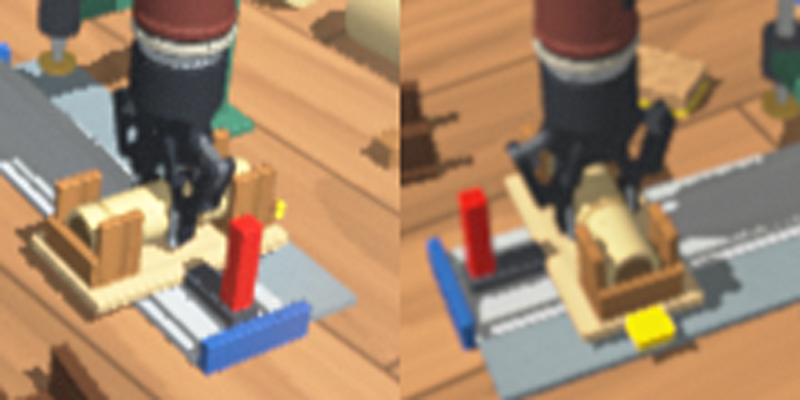

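Contact came at TCP z 0.0358. The tube is level, its axis is at about 0.058, and both ends sit down between the pocket walls. I'll release, grip the handle, and slide, watching the detent force.

```bash
python3 -W ignore - <<'E'
from h import *
gripper_to(.07);s=observe()['eef_pos'];move_l([s[0],s[1],.17],feed=.15)
Ps,Hs=clouds()
for P,H in zip(Ps,Hs): print(tubex(P,H,.055,.1,-.18,-.11))
h=np.array([.573,-.2437]);R=down(YAW)
movep([*h,.17],R);print(move_l([*h,.073],feed=.15,max_force=6))
gripper_to(.01,f_grip=40);o=observe();print(o['time_s'],o['opening'],o['ft_force'])
f0=np.array(o['ft_force'])
def st(t,feed):
    move_l([*(h+RY*t),.073],feed=feed);f=np.array(observe()['ft_force'])-f0;print(round(t,4),'Fy',round(f[:2]@RY,2),'Fx',round(f[:2]@RX,2))
for t in (.004,.02,.08,.145): st(t,.1)
for t in np.arange(.153,.1751,.0025): st(t,.03)
print(observe()['time_s'])
E
```

```text
(np.int64(348), array([ 0.5814, -0.144 ,  0.0569]), np.float64(-4.97), np.float64(0.003), np.float64(0.168), np.float64(0.0031))
(np.int64(585), array([ 0.5854, -0.1454,  0.0567]), np.float64(-6.43), np.float64(-0.003), np.float64(0.1622), np.float64(0.0014))
False
25.2833 0.01951928528527194 [-3.87960011  1.41576507  5.82772946]
0.004 Fy -0.12 Fx -1.7
0.02 Fy 0.46 Fx -1.49
0.08 Fy 0.17 Fx -1.29
0.145 Fy 0.12 Fx -2.26
0.153 Fy -0.31 Fx -2.1
0.1555 Fy -4.49 Fx -3.04
0.158 Fy -3.12 Fx -2.06
0.1605 Fy 0.42 Fx -2.19
0.163 Fy 1.54 Fx -0.94
0.1655 Fy -1.81 Fx -2.8
0.168 Fy -2.34 Fx -3.0
0.1705 Fy -0.61 Fx -2.28
0.173 Fy 1.02 Fx -1.4
29.8083
```

```bash
python3 -W ignore - <<'E'
from h import *
def meas(tag):
    Ps,Hs=clouds(tag=tag)
    for P,H in zip(Ps,Hs):
        b=(P[:,0]>.48)&(P[:,0]<.7)
        w=b&(P[:,1]>-.15)&(P[:,1]<.1)&(P[:,2]>.083)&(P[:,2]<.096)&(H[:,0]<20)&(H[:,1]>90)&(H[:,2]>60)&((P[:,:2]-[.603,.02])@RY>-.06)
        r=cv2.minAreaRect(P[w][:,:2].astype(np.float32)); t=(np.array(r[0])-SEAT)@RY
        yl=P[(H[:,0]>25)&(H[:,0]<33)&(H[:,1]>180)&(H[:,2]>150)&(P[:,0]>.6)&(P[:,0]<.76)&(P[:,1]>-.2)&(P[:,1]<.1)&(P[:,2]>.015)&(P[:,2]<.04)]
        red=P[((H[:,0]<5)|(H[:,0]>174))&(H[:,1]>190)&(H[:,2]>110)&b&(P[:,2]>.03)&(P[:,2]<.115)&(P[:,1]>-.3)&(P[:,1]<0)]
        print('walls',w.sum(),np.round(r[0],4),np.round(r[1],3),'t',t.round(4),'yellow',len(yl),yl.mean(0).round(4) if len(yl) else 0,'yt',((yl.mean(0)[:2]-[.692,-.157])@RY).round(4) if len(yl) else 0,'red',len(red),np.median(red,0).round(4) if len(red) else 0)
meas('6')
h=np.array([.573,-.2437]);move_l([*(h+RY*.1635),.073],feed=.03);hold(.2)
o=observe();print(o['eef_pos'],o['ft_force'],o['opening']);meas('7')
A=cv2.imread('pics/side7.png')[170:300,240:400];B=cv2.imread('pics/scene7.png')[210:340,250:410]
cv2.imwrite('pics/crop7.png',cv2.resize(np.hstack([A,B]),(800,325),interpolation=cv2.INTER_CUBIC))
E
```

```text
walls 67 [0.5359 0.0358] [0.073 0.039] t 0.1736 yellow 7 [0.7118 0.003  0.0274] yt 0.1612 red 114 [ 0.5896 -0.0787  0.0657]
walls 74 [ 0.6017 -0.0028] [0.012 0.169] t 0.1428 yellow 33 [0.706  0.0084 0.0288] yt 0.1659 red 47 [ 0.6018 -0.0761  0.0534]
[ 0.59085978 -0.08038508  0.07390176] [-5.02257191  3.1395598   7.28726985] 0.019457428389612882
walls 72 [0.5348 0.0254] [0.075 0.039] t 0.1633 yellow 7 [ 0.7115 -0.0059  0.0271] yt 0.1523 red 115 [ 0.5889 -0.0876  0.0665]
walls 82 [0.6006 0.007 ] [0.063 0.169] t 0.1524 yellow 64 [0.7075 0.0025 0.0283] yt 0.1603 red 46 [ 0.6005 -0.0857  0.0538]
```

View pics/crop7.png

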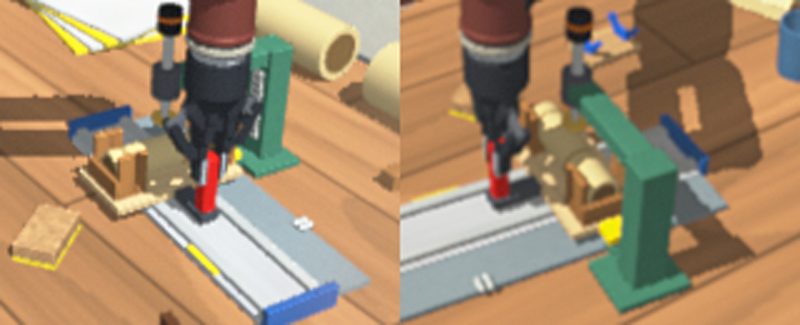

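The tube is in the carrier under the foot and the handle is not slipping. I'll release so the detent can centre it, then measure again.

```bash
python3 -W ignore - <<'E'
from h import *
gripper_to(.06);hold(.3);p=observe()['eef_pos'];move_l([p[0],p[1],.16],feed=.2)
q=p[:2]-RY*.06;move_l([*q,.36],feed=.3);hold(.1)
print(observe()['time_s'])
for n in ('side','scene','wrist'):
    im,d,K,T=snap(n);save(im,n+'8.png');P=cloud(d,K,T).reshape(-1,3);H=cv2.cvtColor(im,cv2.COLOR_RGB2HSV).reshape(-1,3).astype(int)
    red=((H[:,0]<5)|(H[:,0]>174))&(H[:,1]>150)&(H[:,2]>90)&(P[:,0]>.5)&(P[:,0]<.7)&(P[:,1]>-.15)&(P[:,1]<0)
    top=P[red&(P[:,2]>.104)&(P[:,2]<.115)]
    (c,_,_)=cv2.minAreaRect(top[:,:2].astype(np.float32)); 
    kn=P[(P[:,2]>.245)&(P[:,2]<.28)&(P[:,0]>.54)&(P[:,0]<.66)&(P[:,1]>-.03)&(P[:,1]<.07)]
    k=cv2.minAreaRect(kn[:,:2].astype(np.float32)) if len(kn) else None
    w=P[(P[:,0]>.48)&(P[:,0]<.575)&(P[:,1]>-.04)&(P[:,1]<.1)&(P[:,2]>.083)&(P[:,2]<.096)]
    wl=cv2.minAreaRect(w[:,:2].astype(np.float32))
    print(n,'handle',len(top),np.round(c,4),'t',((np.array(c)-[.573,-.2437])@RY).round(4),'knob',len(kn),np.round(k[0],4),np.round(k[1],3),kn[:,2].max().round(4),'wallL t',((np.array(wl[0])-SEAT)@RY).round(4),np.round(wl[1],3),'tube',tubex(P,H,.06,.1,-.01,.05))
E
```

```text
32.975
side handle 24 [ 0.5894 -0.0797] t 0.1649 knob 87 [0.5998 0.019 ] [0.033 0.028] 0.264 wallL t 0.162 [0.077 0.04 ] tube (np.int64(296), array([0.597 , 0.0184, 0.0567]), np.float64(-2.88), np.float64(0.002), np.float64(0.1671), np.float64(0.0027))
scene handle 26 [ 0.5945 -0.0821] t 0.163 knob 107 [0.6057 0.0178] [0.028 0.03 ] 0.2647 wallL t 0.1335 [0.01  0.038] tube (np.int64(441), array([0.6029, 0.0171, 0.0564]), np.float64(-6.07), np.float64(-0.001), np.float64(0.1607), np.float64(0.0015))Traceback (most recent call last):
  File "<stdin>", line 14, in <module>
TypeError: 'NoneType' object is not subscriptable
```

View pics/wrist8.png

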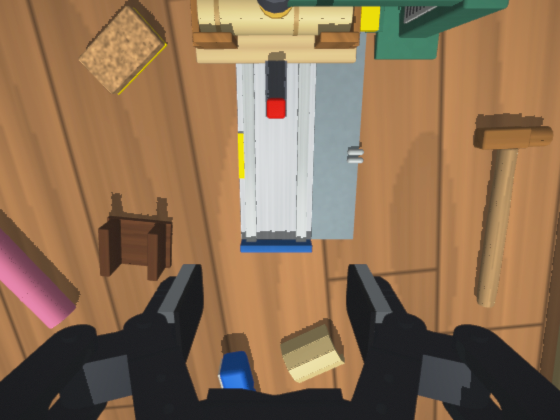

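The tube and the gauge knob agree along the rail within about 1 mm in both fixed views (carrier ≈ 0.164), so it is in the detent. The wrist view shows the handle at (276,108), the deck beyond it and nothing disturbed. Next I'll press the knob down with shut fingers. The target knob top is 0.239 at first touch and 0.231 at half compression.

```bash
python3 -W ignore - <<'E'
from h import *
gripper_to(0.0,f_grip=40);k=[.603,.019]
move_l([*k,.36],feed=.25);move_l([*k,.29],feed=.15);hold(.2)
f0=observe()['ft_force'][2]
print(move_l([*k,.255],feed=.03,max_force=2.5)); o=observe();print('contact',o['eef_pos'],o['ft_force'][2]-f0,o['opening'])
for z in (.255,.248,.244,.242,.240,.238,.236,.234):
    move_l([*k,z],feed=.02);o=observe();print(z,o['eef_pos'][2].round(4),round(o['ft_force'][2]-f0,2))
print(o['time_s'])
E
```

```text
True
contact [0.60267291 0.01902386 0.26225763] 0.7275562263630067 2.3870334276300125e-05
0.255 0.2556 4.66
0.248 0.2485 4.89
0.244 0.2445 4.73
0.242 0.2426 4.32
0.24 0.2406 4.26
0.238 0.2387 4.64
0.236 0.2369 6.35
0.234 0.235 6.58
38.7917
```

Force starts to rise at about 0.238, matching the predicted first touch at 0.239. Going to 0.231 measured.

```bash
python3 -W ignore - <<'E'
from h import *
k=[.603,.019]
for z in (.232,.2302):
    move_l([*k,z],feed=.02);hold(.15);o=observe();print(z,o['eef_pos'][2].round(4),round(o['ft_force'][2],2))
move_l([*k,.33],feed=.15);move_l([.50,-.12,.40],feed=.3);hold(.1);print(observe()['time_s'])
Ps,Hs=clouds(tag='9')
for P,H in zip(Ps,Hs):
    near=(np.hypot(P[:,0]-.603,P[:,1]-.019)<.022)
    z=P[near&(P[:,2]>.19)&(P[:,2]<.3)][:,2];print('knob z',z.max().round(4),np.percentile(z,95).round(4))
    brass=P[(np.hypot(P[:,0]-.603,P[:,1]-.019)<.024)&(P[:,2]>.076)&(P[:,2]<.13)&(H[:,0]>14)&(H[:,0]<28)];print('brass',len(brass),np.percentile(brass[:,2],[5,50,95]).round(4) if len(brass) else 0)
    print(tubex(P,H,.06,.079,-.01,.05))
A=cv2.imread('pics/side9.png')[165:285,240:360];B=cv2.imread('pics/scene9.png')[220:340,260:380]
cv2.imwrite('pics/crop9.png',cv2.resize(np.hstack([A,B]),(800,400),interpolation=cv2.INTER_CUBIC))
E
```

```text
0.232 0.2332 7.94
0.2302 0.2316 8.88
41.2833
knob z 0.2339 0.231
brass 73 [0.0765 0.0852 0.0932]
(np.int64(242), array([0.6004, 0.0187, 0.0561]), np.float64(-4.66), np.float64(0.011), np.float64(0.1623), np.float64(0.0019))
knob z 0.2334 0.2315
brass 103 [0.0766 0.0866 0.1167]
(np.int64(348), array([0.6029, 0.0168, 0.0561]), np.float64(-6.08), np.float64(-0.001), np.float64(0.1607), np.float64(0.0013))
```

View pics/crop9.png

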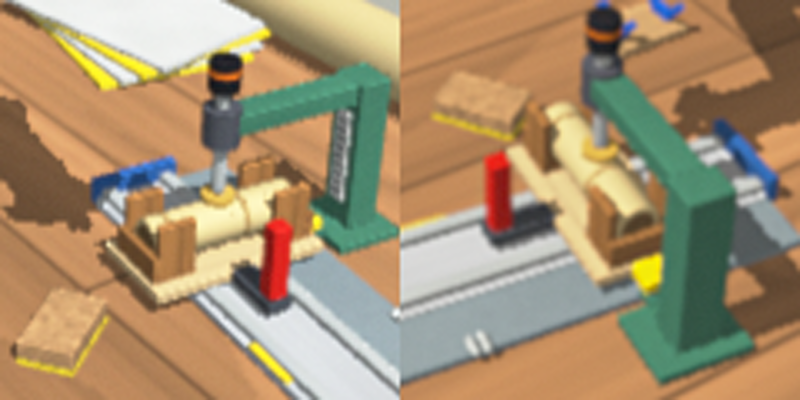

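```bash
python3 -W ignore - <<'E'
from h import *
L=np.load('pics/c1.npz')
Ps,Hs=clouds()
def br(P,H,z0,z1):
    b=P[(np.hypot(P[:,0]-.603,P[:,1]-.019)<.026)&(P[:,2]>z0)&(P[:,2]<z1)&(H[:,0]>14)&(H[:,0]<26)&(H[:,1]>140)];return len(b),np.percentile(b[:,2],[5,25,50,75,95]).round(4) if len(b) else 0
for i,n in enumerate(('side','scene')):
    print(n,'before',br(L['arr_%d'%i],L['arr_%d'%(i+3)],.085,.15),'after',br(Ps[i],Hs[i],.0785,.15))
print(observe()['ft_force'])
E
```

```text
side before (42, array([0.1045, 0.1091, 0.1104, 0.1117, 0.1127])) after (35, array([0.0834, 0.0855, 0.0862, 0.0881, 0.0894]))
scene before (56, array([0.1056, 0.109 , 0.1102, 0.1116, 0.1134])) after (45, array([0.0829, 0.0853, 0.0862, 0.0871, 0.0886]))
[-0.57940017  0.5707263   0.23194181]
```

The foot dropped 24.1 mm and the knob about 31 mm, so the spring is compressed about 7 to 7.5 mm of 16. That is about half. The hand is clear, so I'm handing in.

```bash
python3 -W ignore -c "
from plant import *
job_done();print(observe()['time_s'])"
```

```text
the job is handed in; nothing more can be done
the job is handed in; nothing more can be done
```

The job is handed in, at about 41 s on the robot's clock. No verdict came back, so what follows is from my own checks.

**What I did:** I lifted the bamboo out of the rack by one end, laid it in the rest and regripped it in the middle. I lowered it into both pockets and let go only after it touched down. Then I slid the carrier by its handle to about 0.164 m, let go so the detent could centre it, and pressed the gauge knob down with shut fingers.

**Last checks:**
- **Tube:** it touched down at the expected height, lies level, and sits between the walls of both pockets.
- **Carrier:** in both fixed views the tube lies within about 1 mm of the gauge axis along the rail. The forces while sliding showed a bump going into the detent and another coming out. I overshot to 0.173 m while feeling for it, then came back.
- **Gauge:** the spring is compressed about 7 mm of 16. The fingertip height gives 7.4 mm and the camera drops of knob and foot give 6.7 mm. The push force points slightly higher but is noisy.
- **Other things:** nothing in the views I looked at seemed moved, but I did not measure each item.

**What disagreed:**
- **Fixed cameras:** they differed by up to 5 mm in x.
- **Tube angle:** some of the side camera's angle fits were off by 2 to 4° where the pocket walls hid the tube. The scene camera's fits held at about −6.1° to −6.4°.
- **Wrist camera:** its final check gave no knob reading because the knob was out of view.

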